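# Turn the leaf of the tube chart

### The job

Make ready the next page of the tube chart: with the fingertips, push the roll of tape off the right-hand wing of the chart (right as seen from the robot) so that it lies flat on the table, then push the half-open rigid leaf over its spine until it lies fully flat on that wing. Only push and press, gently: do not grip, lift or carry the tape or the leaf, do not fling the leaf over, and leave everything else standing where it is.

Things in the scene. Friction and masses are not known exactly. Their poses are not given: they have to be found in the camera images.
- chart: Fixed dark grey reference-chart board flat on the table, 200 mm (own x, along the spine) x 296 mm (own y) x 10 mm thick. Origin: centre of its underside, on the table. Its spine runs along its own x over the middle of the board (y = 0), splitting it into a left wing (own +y) and a right wing (own -y). Own z up. It cannot be moved.
- spine (a point): Hinge line of the leaf, 14 mm above the table, over the middle of the board; x axis along the spine. Three steel knuckles there reach 21 mm above the table.
- leaf (a joint): Angle of the rigid white leaf about the spine (rad): 0 = flat on the left wing (chart's own +y), pi/2 = upright, pi = flat on the right wing (own -y). Starts half open over the left wing, 0.65 to 1.05. The hinge is stiff: the leaf stays at any angle it is left at, so it must be pushed all the way down; about 1 to 3 N at its free edge turns it, up to a rigid stop at pi.
- leaf_tab (a point): Middle of the outer end of the leaf's tab. The leaf is 176 mm along the spine, 4 mm thick, and reaches 125 mm from the hinge line; mid-way along its free edge a tab 40 mm wide reaches on to 140 mm (this point, mid-thickness). Axes turn with the leaf: y away from the spine. Flat on the right wing, its upper face is 16 mm above the table, 2 mm of air under it.
- tape: Loose paper-coloured roll of tape lying on its flat side on the right wing of the chart: outer diameter 64 mm, hole 40 mm, height 25 mm, about 70 g. Origin: centre of its underside (10 mm above the table while on the board, 0 when on the table). It slides when pushed.
- rack: Bystander: white tube rack, 170 x 115 mm, 86 mm tall with its capped tubes, beyond the chart's left side. Origin: centre of its underside.
- jar: Bystander: amber jar, diameter 52 mm, 65 mm tall, at the far end of the chart. Origin: centre of its underside.
- bottle: Bystander: white bottle, diameter 48 mm, 120 mm tall, at the far end of the chart. Origin: centre of its underside.
- dish: Bystander: round steel dish, diameter 110 mm, 35 mm tall, to the right of the chart. Origin: centre of its underside.
- pot: Bystander: small clear pot with a grey lid, diameter 40 mm, 45 mm tall, at the chart's end nearest the robot. Origin: centre of its underside.
- timer: Bystander: grey timer, 45 x 70 x 28 mm, at the chart's end nearest the robot. Origin: centre of its underside.
Things that resemble listed ones, but are neither listed nor needed, are in the scene too. Leave any yellow look-alike of the tape alone.

How it is judged:
By the outcome, as a careful person would: the job done as asked, in the order asked, and still so for the second after the job is handed in, with the robot touching nothing.
It also fails if it takes over 61 s, if anything falls off the work surface, if the arm or the gripper's body presses on something with over 40 N, if the wrist force passes 120 N, or if a joint passes its speed limit or range.

### The arm

A 6-joint arm with a two-finger parallel gripper is mounted at the origin on the work surface. World frame = base frame: x ahead of the robot, y to its left, z up, the work surface at z = 0. Lengths are in mm, angles in rad, forces in N, time in s.
With the tool pointing down it reaches from about 300 to 775 mm from the base axis. Payload 14.6 kg.
Tool frame: the origin (TCP) lies midway between the tips of the shut fingers; the grasp point (between the pads) lies 19 mm behind it; z points along the fingers, y is the direction in which the jaws open and shut (so a half turn about z gives the same grasp; the last joint's range is limited). The gripper opens to 94 mm and grips with 3 to 60 N. Pads are 16 mm wide; open, the fingers measure 119 mm over their backs; the gripper's body (75 mm by 177 mm) begins 78 mm behind the grasp point.
Start: joints at [1.125, 0.3, 1.521, -0, 1.321, -0.067], TCP at [203.39, 511.001, 205.446] pointing down, gripper open.
Joint ranges: [-3.03, 3.03], [-0.79, 2.21], [0.23, 2.52], [-1.04, 4.18], [0, 3.07], [-2.55, 2.55]. Speed limits (rad/s): [2.22, 2.22, 2.57, 3.14, 3.14, 3.14].

### API

Orientations are given as [roll, pitch, yaw] about the fixed x, y, z axes, in that order (R = Rz(yaw) Ry(pitch) Rx(roll)).
In Python, from cell import manip gives the robot as it stands.
- The arm moves only by the tool play_rows, never from a script. Its argument "commands" is a list of rows, each an object of numbers: "x", "y", "z": the shift along the tool's x, y, z in m; "wx", "wy", "wz": the turn, a rotation vector about the tool's x, y, z in degrees; "grip": the opening, from 0 (shut) to 1 (fully open). In form: [{"x": .., "y": .., "z": .., "wx": .., "wy": .., "wz": .., "grip": ..}, ...]. A call has 1 to 20 rows; each row shifts and turns the commanded pose from where the row before left it, along the tool's axes as they then stand; what a row does not reach is not made up. A row lasts 1/8 s, in which the tool goes at most 62.5 mm and 10.7 degrees, less where a joint would pass 70% of its speed; a pose out of reach is approached as far as the arm can. A call is refused whole if a number of a shift passes 0.0625 or a number of a turn 10.7, either way. A call with a gripper value outside its range is refused whole. The fingers move at their own pace and stop on an object; "squeeze" is the grip in N (left out, the last holds). Time passes only in rows, so rows that do not move let the fingers close. It gives the time, the measured TCP pose, the force and the opening at its end, in the units of the state.
- manip.read_state(): the state, without advancing time (a new reading comes with each control period).
- manip.camera(name): name is "scene" or "top"; returns (picture, depth): 384x512x3 uint8, red, green, blue; 384x512 float32, mm along the optical axis (not along the pixel's ray), 0 where there is no reading.
- manip.camera_info(name): a dict with "intrinsics" (3x3 intrinsics, pixels), "camera_from_world" (4x4, takes a point from world to camera coordinates). Camera axes: x right, y up, looking along -z (the intrinsics and any distortion apply to the point x, -y, -z); pixel columns grow to the right and rows downward; lengths in mm; the calibration is good to about 2 mm. A picture is of the moment at which its call begins. camera_info takes no time and is no camera call.
- manip.sign_off(): hands the job in, once; it reports no verdict.
The state is a dict: "clock": time; "joints": joint angles; "qd": joint speeds; "effort": joint torques, N m; "eef_pos": TCP position; "eef_rot": TCP orientation; "wrist_force": force on the tool from outside, world axes, zero at the start; "moment": the same for the moment, N m; "finger_gap": finger opening in mm.
Only numpy, scipy, OpenCV 4.12 (cv2) and the standard library are available. Lean on these libraries where they do the work, as an engineer would, in place of code of your own. Each camera call takes 0.05 s, during which the arm holds its last target.

## Working session

There is one attempt and no reset: what is moved stays moved. The work goes in short steps, Python scripts to look and compute and a tool call to move; the robot and the scene stay as the last step left them, time stands still between calls to the robot, and variables do not carry over. Pictures are saved under pics/ and viewed, and the job is handed in when it is done.

Besides the shell and the picture viewer there is one more tool, called after "Emit:" as name([rows], argument=value, ...), one row to a line, values as JSON. play_rows: Moves the arm, as the interface text tells. Its arguments: {"type":"object","properties":{"commands":{"type":"array"},"squeeze":{"type":"number"}},"required":["commands"]}

```bash
ls; mkdir -p pics; python3 - <<'E'
from cell import manip
import cv2,numpy as np
print(manip.read_state())
for n in("scene","top"):
    p,d=manip.camera(n); i=manip.camera_info(n)
    np.savez(f"{n}0.npz",p=p,d=d,K=i["intrinsics"],T=i["camera_from_world"])
    cv2.imwrite(f"pics/{n}0.png",p[:,:,::-1]); print({k:np.round(v,3).tolist() if not isinstance(v,str) else v for k,v in i.items()})
E
```

```text
pics
{'clock': 0.0, 'joints': array([ 1.12540598e+00,  3.00447790e-01,  1.52159958e+00,  1.01957415e-05,
        1.32070902e+00, -6.65756599e-02]), 'qd': array([-0.00021801,  0.00102547, -0.00168939, -0.00051431, -0.00223397,
        0.00015848]), 'effort': array([ 5.63646372e-04, -5.31828904e+01, -3.52712417e+01,  7.08940532e-02,
        2.45553948e-02, -1.16721890e-04]), 'eef_pos': array([203.27069426, 510.76509679, 204.89129388]), 'eef_rot': array([-3.14043215e+00, -8.72731262e-05,  2.76277539e+00]), 'wrist_force': array([-0.03644218,  0.60996302,  0.82639817]), 'moment': array([-0.02633405, -0.0185204 , -0.02403467]), 'finger_gap': 93.9920273212257}
{'intrinsics': [[371.355, 0.0, 258.089], [0.0, 371.355, 195.053], [0.0, 0.0, 1.0]], 'camera_from_world': [[-0.529, 0.848, 0.016, 257.885], [-0.682, -0.437, 0.587, 386.339], [0.505, 0.299, 0.809, -1318.469], [0.0, 0.0, 0.0, 1.0]]}
{'intrinsics': [[471.622, 0.0, 255.365], [0.0, 471.622, 190.658], [0.0, 0.0, 1.0]], 'camera_from_world': [[-0.02, -1.0, 0.004, 54.483], [0.978, -0.019, 0.207, -597.977], [-0.207, 0.008, 0.978, -1317.816], [0.0, 0.0, 0.0, 1.0]]}
```

View pics/scene0.png

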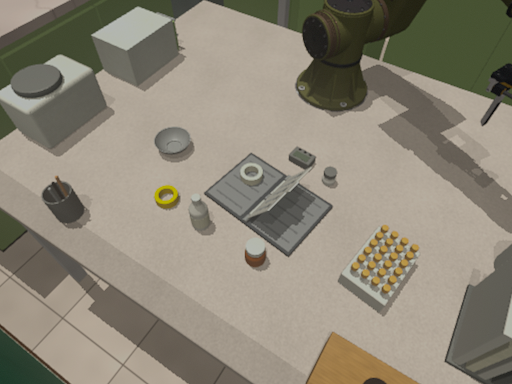

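View pics/top0.png

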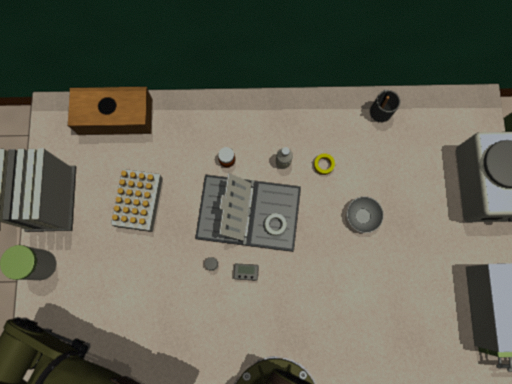

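Top view: the candidates for the tape are the paper-coloured ring at (275,224) on the right wing, which is at (251,173) in the scene view, and the yellow ring at (324,163), which is on the table. I choose the paper-coloured one. The leaf stands at about (235,205), the dish is at (363,215), the timer at (245,271), the pot at (210,264), the bottle at (285,157) and the jar at (227,157).

```bash
cat > h.py <<'E'
import numpy as np,cv2
def cloud(n,p,d,K,T):
    v,u=np.mgrid[0:384,0:512]
    z=d.astype(float)
    c=np.stack([(u-K[0,2])/K[0,0]*z,-(v-K[1,2])/K[1,1]*z,-z],-1)
    w=(c-T[:3,3])@T[:3,:3]
    w[d==0]=np.nan
    return w
def load(f):
    a=np.load(f); return a['p'],a['d'],cloud('',a['p'],a['d'],a['K'],a['T']),a['K'],a['T']
def ray(u,v,z,K,T):
    r=T[:3,:3].T@np.array([(u-K[0,2])/K[0,0],-(v-K[1,2])/K[1,1],-1.]); o=-T[:3,:3].T@T[:3,3]
    return o+r*(z-o[2])/r[2]
def proj(P,K,T):
    c=np.atleast_2d(P)@T[:3,:3].T+T[:3,3]; q=np.c_[c[:,0],-c[:,1],-c[:,2]]@K.T
    return q[:,:2]/q[:,2:]
E
python3 - <<'E'
from h import *
for n in("top","scene"):
    p,d,w,K,T=load(n+"0.npz")
    print(n,"table z",np.nanmedian(w[230:260,320:340,2]) if n=="top" else np.nanmedian(w[100:120,220:240,2]))
    # board corners: print region summaries
    hgt=w[...,2]
    m=(w[...,0]>330)&(w[...,0]<800)&(w[...,1]<400)&(w[...,1]>-400)&(hgt>6)&(hgt<200)
    k,l,s,c=cv2.connectedComponentsWithStats(m.astype(np.uint8))
    for i in range(1,k):
        if s[i,4]>60:
            q=w[l==i]; print(s[i].tolist(),np.round(np.nanmedian(q,0)),np.round(np.nanpercentile(q,[2,98],axis=0)).tolist())
p,d,w,K,T=load("top0.npz")
c=p[160:260,185:310]; cv2.imwrite("pics/topcrop.png",cv2.resize(c,None,fx=6,fy=6,interpolation=cv2.INTER_CUBIC)[:,:,::-1])
E
```

```text
top table z -0.44166974557951966
[218, 147, 18, 21, 283] [704. 128.  63.] [[686.0, 105.0, 10.0], [730.0, 150.0, 70.0]]
[276, 147, 17, 22, 288] [693. -42.  80.] [[679.0, -66.0, 11.0], [717.0, -22.0, 123.0]]
[314, 152, 22, 23, 253] [ 687. -169.   24.] [[659.0, -199.0, 7.0], [720.0, -139.0, 31.0]]
[130, 171, 33, 61, 1447] [585. 364.  51.] [[497.0, 330.0, 13.0], [661.0, 399.0, 89.0]]
[195, 173, 106, 79, 6136] [540.  67.  12.] [[443.0, -77.0, 6.0], [642.0, 207.0, 118.0]]
[346, 196, 38, 38, 861] [ 534. -289.   18.] [[478.0, -331.0, 6.0], [579.0, -231.0, 38.0]]
[205, 257, 14, 14, 153] [392. 174.  44.] [[374.0, 156.0, 11.0], [410.0, 192.0, 50.0]]
[234, 263, 26, 19, 377] [367.  74.  28.] [[346.0, 42.0, 20.0], [389.0, 109.0, 33.0]]
scene table z -2.093441295253853
[154, 127, 37, 28, 617] [ 511. -297.   20.] [[478.0, -328.0, 6.0], [577.0, -227.0, 34.0]]
[205, 147, 128, 109, 6768] [553.  91.   9.] [[368.0, -71.0, 6.0], [650.0, 210.0, 113.0]]
[322, 167, 16, 18, 222] [403. 180.  40.] [[380.0, 161.0, 8.0], [412.0, 196.0, 45.0]]
[155, 186, 24, 22, 343] [ 693. -163.   22.] [[662.0, -195.0, 7.0], [721.0, -136.0, 26.0]]
[189, 194, 21, 37, 568] [713. -32.  74.] [[689.0, -55.0, 9.0], [727.0, -18.0, 120.0]]
[338, 225, 60, 76, 1980] [618. 371.  50.] [[509.0, 335.0, 12.0], [669.0, 399.0, 86.0]]
[245, 238, 21, 29, 518] [722. 136.  61.] [[693.0, 112.0, 9.0], [737.0, 156.0, 66.0]]
```

View pics/topcrop.png

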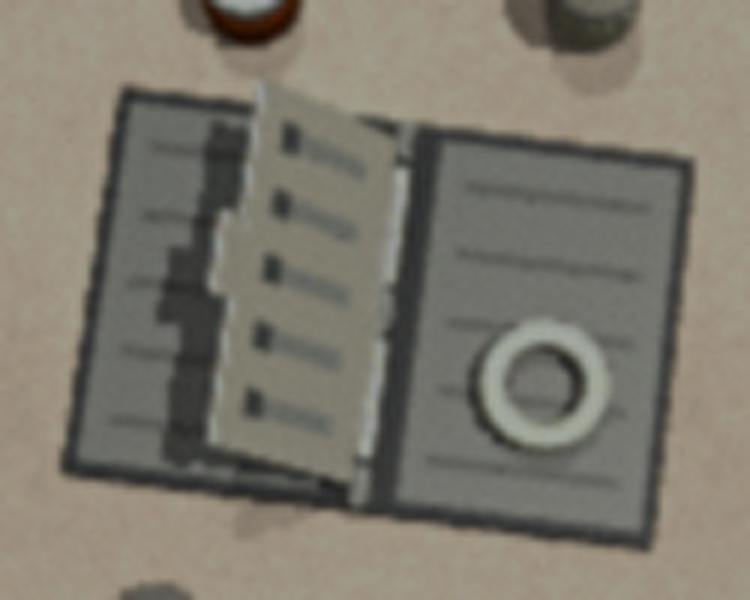

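The crop shows the paper-coloured ring lying on the right wing, centred near crop (543,385). The leaf leans over the left wing, with its tab at (222,255). The choice of tape is confirmed.

```bash
python3 - <<'E'
from h import *
p,d,w,K,T=load("top0.npz")
cs=[ray(185+a/6-.4,160+b/6-.4,10,K,T) for a,b in((122,90),(693,158),(650,548),(65,472))]
cs=np.array(cs); print(np.round(cs,1).tolist()); C=cs.mean(0)
ey=((cs[0]-cs[1])+(cs[3]-cs[2]));ey/=np.linalg.norm(ey); print("C",C,"yaw of own y",np.degrees(np.arctan2(ey[1],ey[0]))-90, np.linalg.norm(cs[0]-cs[1]),np.linalg.norm(cs[0]-cs[3]))
print("tape top ctr",ray(185+544/6-.4,160+385/6-.4,35,K,T))
yaw=np.arctan2(ey[1],ey[0])-np.pi/2
R=np.array([[np.cos(yaw),-np.sin(yaw)],[np.sin(yaw),np.cos(yaw)]])
for n in("top","scene"):
    p,d,w,K,T=load(n+"0.npz")
    l=(w[...,:2]-C[:2])@R; z=w[...,2]
    m=(abs(l[...,0])<95)&(l[...,1]>0)&(l[...,1]<140)&(z>30)&(z<140)
    L=np.c_[l[m],z[m]]
    if n=="scene": L=L
    ang=np.arctan2(L[:,2]-14,L[:,1]); print(n,len(L),"angle",np.median(ang),np.percentile(ang,[10,90]),"rmax",np.percentile(np.hypot(L[:,2]-14,L[:,1]),99),L[:,0].min(),L[:,0].max())
    A=np.c_[L[:,1],np.ones(len(L))];s=np.linalg.lstsq(A,L[:,2],rcond=None)[0];print("slope ang",np.arctan(s[0]),s, L[L[:,2]>105].mean(0))
    m=(abs(l[...,0])<95)&(l[...,1]<-25)&(l[...,1]>-146)&(z>28)&(z<50)
    q=np.c_[l[m],z[m]]; print("tape local",(q.min(0)+q.max(0))/2,q.mean(0),np.ptp(q,axis=0)); print("board z",np.median(z[(abs(l[...,0])<95)&(l[...,1]<-110)]))
E
```

```text
[[663.2, 195.6, 10.0], [622.1, -94.3, 10.0], [425.5, -65.3, 10.0], [468.7, 223.5, 10.0]]
C [544.87009711  64.8931528   10.        ] yaw of own y -8.285255895296743 292.8477449455939 196.497093872968
tape top ctr [504.03636545 -14.03471694  35.        ]
top 1443 angle 1.0192602684686878 [0.99098656 1.07635073] rmax 138.41594695456456 -87.51979087038768 88.8315715835522
slope ang 0.9878549841946757 [ 1.51657508 18.53428637] [  1.37506634  64.12746335 116.10340827]
tape local [-28.17694829 -84.51179007  35.10863572] [-28.46941367 -84.29606563  34.66064956] [63.75141749 62.9310883  13.58359417]
board z 0.982561425491195
scene 574 angle 0.9821047027910725 [0.95810113 0.98936724] rmax 140.28090424099224 -86.09151298756409 89.15632486145222
slope ang 0.9883927040666124 [ 1.518351   12.76251302] [  9.31997416  68.81027052 116.95926981]
tape local [-27.42836359 -81.60785104  32.65164032] [-26.02367329 -80.40597328  32.56093953] [63.08002508 63.57662011  8.82019446]
board z 0.0974988954877207
```

Emit:
play_rows([
  {"wz": 9.6, "grip": 0.32},
  {"wz": 9.6},
  {"wz": 9.6},
  {"wz": 9.6},
  {"wz": 9.6},
  {"wz": 9.6},
  {"wz": 9.6},
  {"wz": 9.4},
  {},
])

```text
$.commands[0]: bad value
```

Emit:
play_rows([
  {"x": 0, "y": 0, "z": 0, "wx": 0, "wy": 0, "wz": 9.6, "grip": 0.32},
  {"x": 0, "y": 0, "z": 0, "wx": 0, "wy": 0, "wz": 9.6, "grip": 0.32},
  {"x": 0, "y": 0, "z": 0, "wx": 0, "wy": 0, "wz": 9.6, "grip": 0.32},
  {"x": 0, "y": 0, "z": 0, "wx": 0, "wy": 0, "wz": 9.6, "grip": 0.32},
  {"x": 0, "y": 0, "z": 0, "wx": 0, "wy": 0, "wz": 9.6, "grip": 0.32},
  {"x": 0, "y": 0, "z": 0, "wx": 0, "wy": 0, "wz": 9.6, "grip": 0.32},
  {"x": 0, "y": 0, "z": 0, "wx": 0, "wy": 0, "wz": 9.6, "grip": 0.32},
  {"x": 0, "y": 0, "z": 0, "wx": 0, "wy": 0, "wz": 9.4, "grip": 0.32},
])

```text
clock: 1.1
eef_pos: [203.3, 510.8, 205.1]
eef_rot: [-3.141, 0.001, 1.42]
wrist_force: [-0.2, 0.2, 0.1]
finger_gap: 29.9
```

Emit:
play_rows([
  {"x": -0.0266, "y": 0.0234, "z": 0, "wx": 0, "wy": 0, "wz": 0, "grip": 0.32},
  {"x": -0.0266, "y": 0.0234, "z": 0, "wx": 0, "wy": 0, "wz": 0, "grip": 0.32},
  {"x": -0.0266, "y": 0.0234, "z": 0, "wx": 0, "wy": 0, "wz": 0, "grip": 0.32},
  {"x": -0.0266, "y": 0.0234, "z": 0, "wx": 0, "wy": 0, "wz": 0, "grip": 0.32},
  {"x": -0.0266, "y": 0.0234, "z": 0, "wx": 0, "wy": 0, "wz": 0, "grip": 0.32},
  {"x": -0.0266, "y": 0.0234, "z": 0, "wx": 0, "wy": 0, "wz": 0, "grip": 0.32},
  {"x": -0.0266, "y": 0.0234, "z": 0, "wx": 0, "wy": 0, "wz": 0, "grip": 0.32},
  {"x": -0.0266, "y": 0.0234, "z": 0, "wx": 0, "wy": 0, "wz": 0, "grip": 0.32},
  {"x": -0.0266, "y": 0.0234, "z": 0, "wx": 0, "wy": 0, "wz": 0, "grip": 0.32},
  {"x": -0.0266, "y": 0.0234, "z": 0, "wx": 0, "wy": 0, "wz": 0, "grip": 0.32},
  {"x": -0.0266, "y": 0.0234, "z": 0, "wx": 0, "wy": 0, "wz": 0, "grip": 0.32},
  {"x": -0.0266, "y": 0.0234, "z": 0, "wx": 0, "wy": 0, "wz": 0, "grip": 0.32},
  {"x": -0.0266, "y": 0.0234, "z": 0, "wx": 0, "wy": 0, "wz": 0, "grip": 0.32},
  {"x": -0.0266, "y": 0.0234, "z": 0, "wx": 0, "wy": 0, "wz": 0, "grip": 0.32},
  {"x": -0.0266, "y": 0.0234, "z": 0, "wx": 0, "wy": 0, "wz": 0, "grip": 0.32},
  {"x": -0.0266, "y": 0.0234, "z": 0, "wx": 0, "wy": 0, "wz": 0, "grip": 0.32},
])

```text
clock: 3.1
eef_pos: [512.8, 34.7, 205.2]
eef_rot: [-3.141, 0.0, 1.426]
wrist_force: [0.2, 0.1, -0.4]
finger_gap: 30.2
```

```bash
cat >> h.py <<'E'
C0=np.array([545.,65.]); YAW=np.radians(-8.3)
R0=np.array([[np.cos(YAW),-np.sin(YAW)],[np.sin(YAW),np.cos(YAW)]])
def loc(p): return np.r_[(np.asarray(p[:2])-C0)@R0,p[2]]
def show():
    from cell import manip
    s=manip.read_state(); print("clk",round(s["clock"],2),"local",np.round(loc(s["eef_pos"]),1),"rot",np.round(s["eef_rot"],3),"F",np.round(s["wrist_force"],1),"gap",round(s["finger_gap"],1)); print(np.round(s["joints"],2))
def snap(tag):
    from cell import manip
    for n in("scene","top"):
        p,d=manip.camera(n); i=manip.camera_info(n)
        np.savez(f"{n}{tag}.npz",p=p,d=d,K=i["intrinsics"],T=i["camera_from_world"])
        c=p[130:260,190:345] if n=="scene" else p[130:290,180:420]
        cv2.imwrite(f"pics/{n}{tag}.png",cv2.resize(c,None,fx=3.3,fy=3.3,interpolation=cv2.INTER_CUBIC)[:,:,::-1])
E
python3 -c "
from h import *
show()"
```

```text
clk 3.1 local [-27.5 -34.6 205.2] rot [-3.141  0.     1.426] F [ 0.2  0.1 -0.4] gap 30.2
[-0.    0.22  1.62  0.    1.3   0.14]
```

Emit:
play_rows([
  {"x": 0, "y": 0, "z": 0.021, "wx": 0, "wy": 0, "wz": 0, "grip": 0.32},
  {"x": 0, "y": 0, "z": 0.021, "wx": 0, "wy": 0, "wz": 0, "grip": 0.32},
  {"x": 0, "y": 0, "z": 0.021, "wx": 0, "wy": 0, "wz": 0, "grip": 0.32},
  {"x": 0, "y": 0, "z": 0.021, "wx": 0, "wy": 0, "wz": 0, "grip": 0.32},
  {"x": 0, "y": 0, "z": 0.021, "wx": 0, "wy": 0, "wz": 0, "grip": 0.32},
  {"x": 0, "y": 0, "z": 0.021, "wx": 0, "wy": 0, "wz": 0, "grip": 0.32},
  {"x": 0, "y": 0, "z": 0.021, "wx": 0, "wy": 0, "wz": 0, "grip": 0.32},
  {"x": 0, "y": 0, "z": 0.021, "wx": 0, "wy": 0, "wz": 0, "grip": 0.32},
  {"x": 0, "y": 0, "z": 0.008, "wx": 0, "wy": 0, "wz": 0, "grip": 0.32},
  {"x": 0, "y": 0, "z": 0.007, "wx": 0, "wy": 0, "wz": 0, "grip": 0.32},
  {"x": 0, "y": 0, "z": 0.004, "wx": 0, "wy": 0, "wz": 0, "grip": 0.32},
  {"x": 0, "y": 0, "z": 0, "wx": 0, "wy": 0, "wz": 0, "grip": 0.32},
])

```text
clock: 4.6
eef_pos: [512.5, 35.8, 18.6]
eef_rot: [3.141, -0.0, 1.426]
wrist_force: [0.7, -0.0, 0.5]
finger_gap: 29.7
```

```bash
python3 -c "
from h import *
show();snap('1')"
```

```text
clk 4.6 local [-28.  -33.6  18.6] rot [ 3.141 -0.     1.426] F [ 0.7 -0.   0.5] gap 29.7
[-0.    0.46  1.79 -0.    0.89  0.14]
```

View pics/scene1.png

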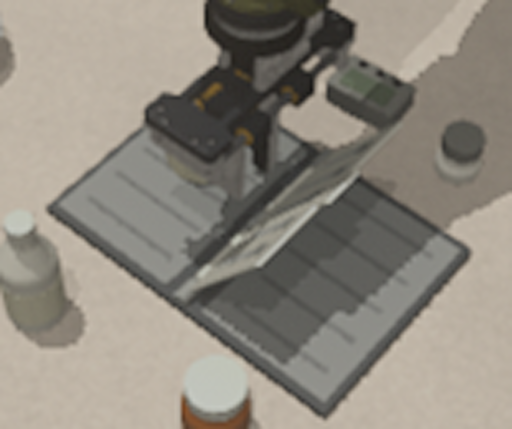

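The picture shows the open fingertips at crop (245,180), standing between the leaf (300,215) and the tape (185,160), with nothing touched. Next I push the tape outward.

Emit:
play_rows([
  {"x": -0.006, "y": 0, "z": 0, "wx": 0, "wy": 0, "wz": 0, "grip": 0.32},
  {"x": -0.007, "y": 0, "z": 0, "wx": 0, "wy": 0, "wz": 0, "grip": 0.32},
  {"x": -0.007, "y": 0, "z": 0, "wx": 0, "wy": 0, "wz": 0, "grip": 0.32},
  {"x": -0.007, "y": 0, "z": 0, "wx": 0, "wy": 0, "wz": 0, "grip": 0.32},
  {"x": -0.007, "y": 0, "z": 0, "wx": 0, "wy": 0, "wz": 0, "grip": 0.32},
  {"x": -0.007, "y": 0, "z": 0, "wx": 0, "wy": 0, "wz": 0, "grip": 0.32},
  {"x": -0.007, "y": 0, "z": 0, "wx": 0, "wy": 0, "wz": 0, "grip": 0.32},
  {"x": -0.007, "y": 0, "z": 0, "wx": 0, "wy": 0, "wz": 0, "grip": 0.32},
  {"x": -0.007, "y": 0, "z": 0, "wx": 0, "wy": 0, "wz": 0, "grip": 0.32},
  {"x": -0.007, "y": 0, "z": 0, "wx": 0, "wy": 0, "wz": 0, "grip": 0.32},
  {"x": -0.007, "y": 0, "z": 0, "wx": 0, "wy": 0, "wz": 0, "grip": 0.32},
  {"x": -0.007, "y": 0, "z": 0, "wx": 0, "wy": 0, "wz": 0, "grip": 0.32},
  {"x": -0.007, "y": 0, "z": 0, "wx": 0, "wy": 0, "wz": 0, "grip": 0.32},
])

```text
clock: 6.32
eef_pos: [499.4, -53.7, 18.5]
eef_rot: [3.142, -0.0, 1.426]
wrist_force: [0.4, 0.5, 0.4]
finger_gap: 30.0
```

```bash
python3 -c "
from h import *
show();snap('2')"
```

```text
clk 6.33 local [ -28.  -124.1   18.5] rot [ 3.142 -0.     1.426] F [0.4 0.5 0.4] gap 30.0
[-0.18  0.44  1.82  0.    0.88 -0.04]
```

View pics/scene2.png

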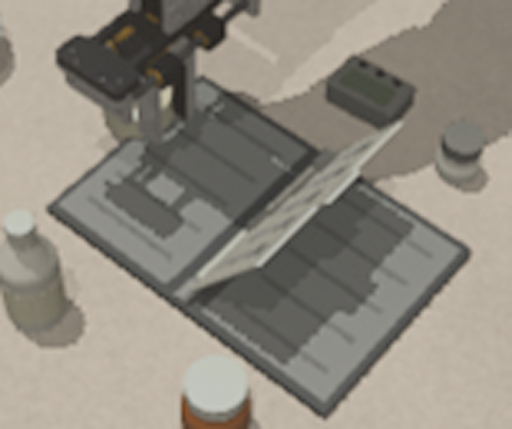

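View pics/top2.png

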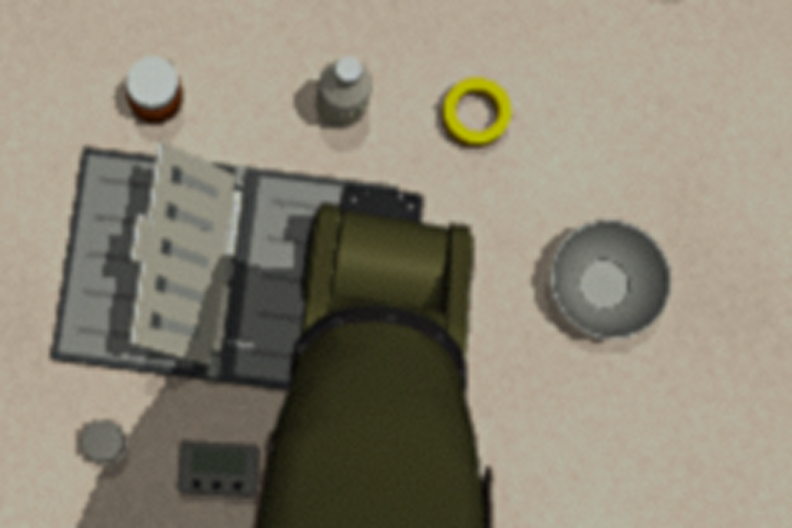

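The tape, at scene crop (130,120), is being pushed over the right edge. The leaf and the bystanders have not changed. I continue.

Emit:
play_rows([
  {"x": -0.005, "y": 0, "z": 0, "wx": 0, "wy": 0, "wz": 0, "grip": 0.32},
  {"x": -0.005, "y": 0, "z": 0, "wx": 0, "wy": 0, "wz": 0, "grip": 0.32},
  {"x": -0.005, "y": 0, "z": 0, "wx": 0, "wy": 0, "wz": 0, "grip": 0.32},
  {"x": -0.005, "y": 0, "z": 0, "wx": 0, "wy": 0, "wz": 0, "grip": 0.32},
  {"x": -0.005, "y": 0, "z": 0, "wx": 0, "wy": 0, "wz": 0, "grip": 0.32},
  {"x": -0.005, "y": 0, "z": 0, "wx": 0, "wy": 0, "wz": 0, "grip": 0.32},
  {"x": -0.005, "y": 0, "z": 0, "wx": 0, "wy": 0, "wz": 0, "grip": 0.32},
  {"x": -0.005, "y": 0, "z": 0, "wx": 0, "wy": 0, "wz": 0, "grip": 0.32},
  {"x": 0.003, "y": 0, "z": 0, "wx": 0, "wy": 0, "wz": 0, "grip": 0.32},
  {"x": 0.01, "y": 0, "z": 0, "wx": 0, "wy": 0, "wz": 0, "grip": 0.32},
  {"x": 0.015, "y": 0, "z": 0, "wx": 0, "wy": 0, "wz": 0, "grip": 0.32},
])

```text
clock: 7.8
eef_pos: [497.8, -64.2, 18.5]
eef_rot: [3.142, -0.0, 1.426]
wrist_force: [1.1, 0.1, 0.0]
finger_gap: 30.0
```

```bash
python3 -c "
from h import *
show();snap('3')"
```

```text
clk 7.8 local [ -28.1 -134.7   18.5] rot [ 3.142 -0.     1.426] F [1.1 0.1 0. ] gap 30.0
[-0.2   0.44  1.82  0.    0.88 -0.06]
```

View pics/scene3.png

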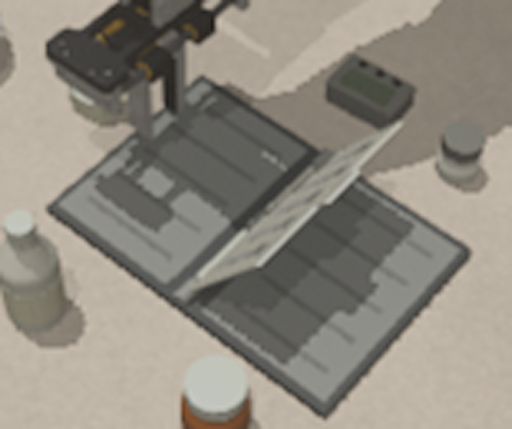

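The tape, at crop (95,100), is off the board, though part of it is hidden by the gripper. I lift clear, move to the far side of the leaf and then look again.

Emit:
play_rows([
  {"x": 0, "y": 0, "z": -0.012, "wx": 0, "wy": 0, "wz": 0, "grip": 0.32},
  {"x": 0, "y": 0, "z": -0.022, "wx": 0, "wy": 0, "wz": 0, "grip": 0.2},
  {"x": 0, "y": 0, "z": -0.022, "wx": 0, "wy": 0, "wz": 0, "grip": 0},
  {"x": 0, "y": 0, "z": -0.022, "wx": 0, "wy": 0, "wz": 0, "grip": 0},
  {"x": 0, "y": 0, "z": -0.022, "wx": 0, "wy": 0, "wz": 0, "grip": 0},
  {"x": 0, "y": 0, "z": -0.022, "wx": 0, "wy": 0, "wz": 0, "grip": 0},
  {"x": 0, "y": 0, "z": -0.022, "wx": 0, "wy": 0, "wz": 0, "grip": 0},
  {"x": 0, "y": 0, "z": -0.022, "wx": 0, "wy": 0, "wz": 0, "grip": 0},
  {"x": 0, "y": 0, "z": -0.022, "wx": 0, "wy": 0, "wz": 0, "grip": 0},
  {"x": 0.02, "y": 0.0031, "z": 0, "wx": 0, "wy": 0, "wz": 0, "grip": 0},
  {"x": 0.0281, "y": 0.0031, "z": 0, "wx": 0, "wy": 0, "wz": 0, "grip": 0},
  {"x": 0.0281, "y": 0.0031, "z": 0, "wx": 0, "wy": 0, "wz": 0, "grip": 0},
  {"x": 0.0281, "y": 0.0031, "z": 0, "wx": 0, "wy": 0, "wz": 0, "grip": 0},
  {"x": 0.0281, "y": 0.0031, "z": 0, "wx": 0, "wy": 0, "wz": 0, "grip": 0},
  {"x": 0.0281, "y": 0.0031, "z": 0, "wx": 0, "wy": 0, "wz": 0, "grip": 0},
  {"x": 0.0281, "y": 0.0031, "z": 0, "wx": 0, "wy": 0, "wz": 0, "grip": 0},
  {"x": 0.0281, "y": 0.0031, "z": 0, "wx": 0, "wy": 0, "wz": 0, "grip": 0},
  {"x": 0.0281, "y": 0.0031, "z": 0, "wx": 0, "wy": 0, "wz": 0, "grip": 0},
])

```text
clock: 10.15
eef_pos: [560.8, 173.7, 207.4]
eef_rot: [3.141, -0.0, 1.426]
wrist_force: [-0.0, -0.9, -1.0]
finger_gap: 0.6
```

```bash
python3 -c "
from h import *
show();snap('4')
for n in('top','scene'):
    p,d,w,K,T=load(n+'4.npz')
    l=(w[...,:2]-C0)@R0;z=w[...,2]
    m=(l[...,1]<-153)&(l[...,1]>-270)&(l[...,0]<60)&(l[...,0]>-110)&(z>8)&(z<60)
    q=np.c_[l[m],z[m]];print(n,len(q),np.percentile(q,[2,50,98],axis=0).round(1).tolist())
"
```

```text
clk 10.15 local [-1.000e-01  1.098e+02  2.074e+02] rot [ 3.141 -0.     1.426] F [-0.  -0.9 -1. ] gap 0.6
[ 0.24  0.38  1.41 -0.    1.35  0.38]
top 248 [[-57.9, -228.7, 10.1], [-27.1, -199.3, 24.4], [4.2, -170.0, 30.1]]
scene 273 [[-55.2, -224.7, 9.3], [-24.0, -193.6, 21.5], [3.6, -165.6, 25.4]]
```

View pics/scene4.png

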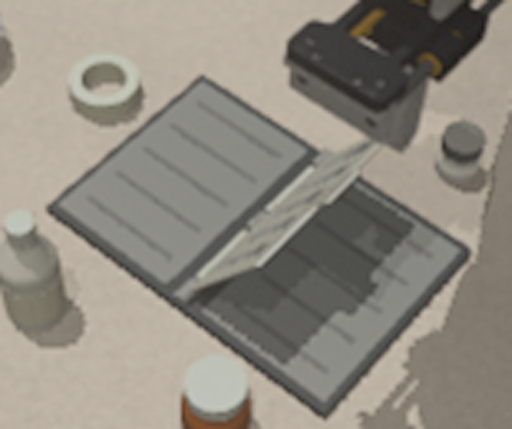

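View pics/top4.png

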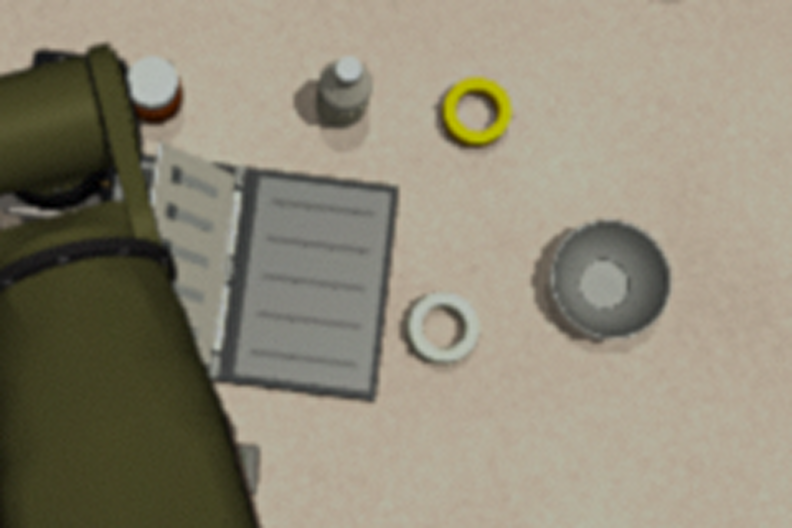

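The tape lies flat at top crop (443,328), about 15 mm clear of the board, with its upper face at about 25 mm. The right wing is empty and the leaf is unmoved. Next I lower the shut fingertips on the outer side of the tab.

Emit:
play_rows([
  {"x": 0, "y": 0, "z": 0.0182, "wx": 0, "wy": 0, "wz": 0, "grip": 0},
  {"x": 0, "y": 0, "z": 0.0182, "wx": 0, "wy": 0, "wz": 0, "grip": 0},
  {"x": 0, "y": 0, "z": 0.0182, "wx": 0, "wy": 0, "wz": 0, "grip": 0},
  {"x": 0, "y": 0, "z": 0.0182, "wx": 0, "wy": 0, "wz": 0, "grip": 0},
  {"x": 0, "y": 0, "z": 0.0182, "wx": 0, "wy": 0, "wz": 0, "grip": 0},
  {"x": -0.006, "y": 0, "z": 0, "wx": 0, "wy": 0, "wz": 0, "grip": 0},
  {"x": -0.006, "y": 0, "z": 0, "wx": 0, "wy": 0, "wz": 0, "grip": 0},
  {"x": -0.006, "y": 0, "z": 0, "wx": 0, "wy": 0, "wz": 0, "grip": 0},
  {"x": -0.005, "y": 0, "z": 0, "wx": 0, "wy": 0, "wz": 0, "grip": 0},
  {"x": -0.005, "y": 0, "z": 0, "wx": 0, "wy": 0, "wz": 0, "grip": 0},
  {"x": -0.005, "y": 0, "z": 0, "wx": 0, "wy": 0, "wz": 0, "grip": 0},
  {"x": -0.005, "y": 0, "z": 0, "wx": 0, "wy": 0, "wz": 0, "grip": 0},
  {"x": -0.005, "y": 0, "z": 0, "wx": 0, "wy": 0, "wz": 0, "grip": 0},
])

```text
clock: 11.88
eef_pos: [554.4, 130.2, 115.4]
eef_rot: [-3.142, 0.0, 1.426]
wrist_force: [0.8, 2.2, 1.4]
finger_gap: 0.3
```

```bash
cat >> h.py <<'E'
def leaf(tag):
    for n in('top','scene'):
        p,d,w,K,T=load(n+tag+'.npz'); l=(w[...,:2]-C0)@R0;z=w[...,2]
        m=(abs(l[...,0])<90)&((abs(l[...,0])>35))&(abs(l[...,1])<135)&(z>35)&(z<160)&(p.min(-1)>60)
        L=np.c_[l[m],z[m]]
        if len(L)>20:
            a=np.arctan2(L[:,2]-14,L[:,1]);print(n,len(L),"leaf angle",np.percentile(a,[10,50,90]).round(2))
E
python3 -c "
from h import *
show();snap('5');leaf('5')"
```

```text
clk 11.88 local [-1.000e-01  6.590e+01  1.154e+02] rot [-3.142  0.     1.426] F [0.8 2.2 1.4] gap 0.3
[ 0.17  0.43  1.56 -0.    1.15  0.31]
top 59 leaf angle [1.19 1.23 1.28]
scene 60 leaf angle [1.1  1.14 1.16]
```

View pics/scene5.png

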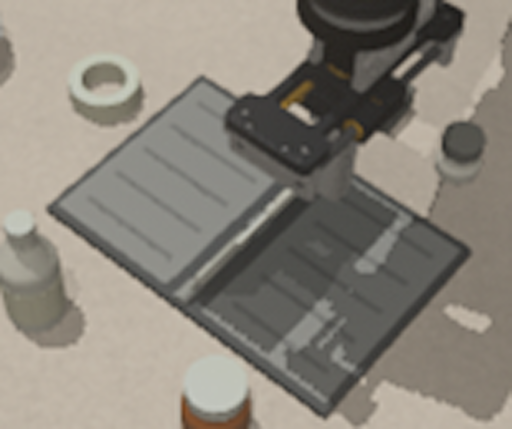

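The fingertips are in contact with the tab, and the leaf has turned to about 1.15 rad under a load of about 2 N. I continue slowly to upright and then along the arc.

Emit:
play_rows([
  {"x": -0.007, "y": 0, "z": -0.0005, "wx": 0, "wy": 0, "wz": 0, "grip": 0},
  {"x": -0.007, "y": 0, "z": -0.0005, "wx": 0, "wy": 0, "wz": 0, "grip": 0},
  {"x": -0.007, "y": 0, "z": -0.0005, "wx": 0, "wy": 0, "wz": 0, "grip": 0},
  {"x": -0.007, "y": 0, "z": -0.0005, "wx": 0, "wy": 0, "wz": 0, "grip": 0},
  {"x": -0.007, "y": 0, "z": -0.0005, "wx": 0, "wy": 0, "wz": 0, "grip": 0},
  {"x": -0.007, "y": 0, "z": -0.0005, "wx": 0, "wy": 0, "wz": 0, "grip": 0},
  {"x": -0.007, "y": 0, "z": -0.0005, "wx": 0, "wy": 0, "wz": 0, "grip": 0},
  {"x": -0.007, "y": 0, "z": -0.0005, "wx": 0, "wy": 0, "wz": 0, "grip": 0},
  {"x": -0.006, "y": 0, "z": 0.0004, "wx": 0, "wy": 0, "wz": 0, "grip": 0},
  {"x": -0.006, "y": 0, "z": 0.0004, "wx": 0, "wy": 0, "wz": 0, "grip": 0},
  {"x": -0.0063, "y": 0, "z": 0.0005, "wx": 0, "wy": 0, "wz": 0, "grip": 0},
  {"x": -0.0059, "y": 0, "z": 0.0014, "wx": 0, "wy": 0, "wz": 0, "grip": 0},
  {"x": -0.0059, "y": 0, "z": 0.0014, "wx": 0, "wy": 0, "wz": 0, "grip": 0},
  {"x": -0.0059, "y": 0, "z": 0.0015, "wx": 0, "wy": 0, "wz": 0, "grip": 0},
])

```text
clock: 13.72
eef_pos: [541.0, 39.1, 113.7]
eef_rot: [-3.141, 0.0, 1.426]
wrist_force: [0.1, 1.4, -0.3]
finger_gap: 0.4
```

```bash
python3 -c "
from h import *
show();snap('6');leaf('6')"
```

```text
clk 13.72 local [ -0.2 -26.2 113.7] rot [-3.141  0.     1.426] F [ 0.1  1.4 -0.3] gap 0.4
[0.   0.38 1.64 0.   1.12 0.15]
scene 1032 leaf angle [1.81 1.88 1.91]
```

View pics/scene6.png

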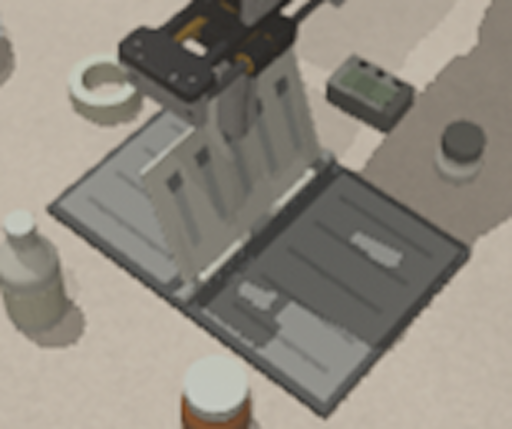

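The leaf is past upright at about 1.9 rad and leaning onto the finger at crop (230,120), as planned. I continue along the arc.

Emit:
play_rows([
  {"x": -0.0056, "y": 0, "z": 0.0025, "wx": 0, "wy": 0, "wz": 0, "grip": 0},
  {"x": -0.0056, "y": 0, "z": 0.0025, "wx": 0, "wy": 0, "wz": 0, "grip": 0},
  {"x": -0.0056, "y": 0, "z": 0.0026, "wx": 0, "wy": 0, "wz": 0, "grip": 0},
  {"x": -0.0051, "y": 0, "z": 0.0034, "wx": 0, "wy": 0, "wz": 0, "grip": 0},
  {"x": -0.0051, "y": 0, "z": 0.0034, "wx": 0, "wy": 0, "wz": 0, "grip": 0},
  {"x": -0.005, "y": 0, "z": 0.0034, "wx": 0, "wy": 0, "wz": 0, "grip": 0},
  {"x": -0.0044, "y": 0, "z": 0.0042, "wx": 0, "wy": 0, "wz": 0, "grip": 0},
  {"x": -0.0044, "y": 0, "z": 0.0042, "wx": 0, "wy": 0, "wz": 0, "grip": 0},
  {"x": -0.0043, "y": 0, "z": 0.0043, "wx": 0, "wy": 0, "wz": 0, "grip": 0},
  {"x": -0.0036, "y": 0, "z": 0.0049, "wx": 0, "wy": 0, "wz": 0, "grip": 0},
  {"x": -0.0036, "y": 0, "z": 0.0049, "wx": 0, "wy": 0, "wz": 0, "grip": 0},
  {"x": -0.0036, "y": 0, "z": 0.005, "wx": 0, "wy": 0, "wz": 0, "grip": 0},
  {"x": -0.0027, "y": 0, "z": 0.0055, "wx": 0, "wy": 0, "wz": 0, "grip": 0},
  {"x": -0.0027, "y": 0, "z": 0.0055, "wx": 0, "wy": 0, "wz": 0, "grip": 0},
  {"x": -0.0027, "y": 0, "z": 0.0054, "wx": 0, "wy": 0, "wz": 0, "grip": 0},
])

```text
clock: 15.7
eef_pos: [531.9, -24.0, 51.8]
eef_rot: [-3.142, -0.0, 1.426]
wrist_force: [0.2, 0.2, 0.7]
finger_gap: 0.5
```

```bash
python3 -c "
from h import *
show();snap('7');leaf('7')"
```

```text
clk 15.7 local [ -0.1 -89.9  51.8] rot [-3.142 -0.     1.426] F [0.2 0.2 0.7] gap 0.5
[-0.11  0.44  1.72  0.    0.98  0.03]
scene 857 leaf angle [2.28 2.78 2.81]
```

View pics/scene7.png

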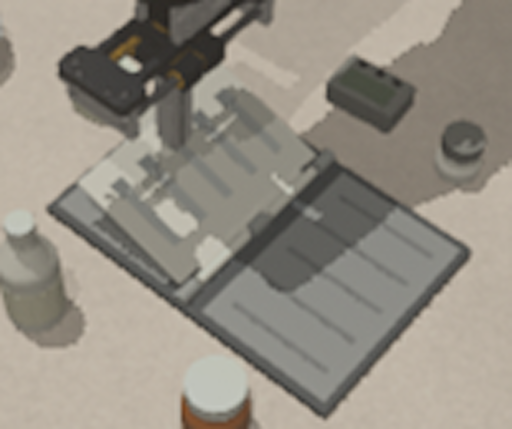

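The leaf is at about 2.8 rad and following the tip. Now the final part, down toward the stop.

Emit:
play_rows([
  {"x": -0.0018, "y": 0, "z": 0.0058, "wx": 0, "wy": 0, "wz": 0, "grip": 0},
  {"x": -0.0018, "y": 0, "z": 0.0058, "wx": 0, "wy": 0, "wz": 0, "grip": 0},
  {"x": -0.0018, "y": 0, "z": 0.0058, "wx": 0, "wy": 0, "wz": 0, "grip": 0},
  {"x": -0.001, "y": 0, "z": 0.0055, "wx": 0, "wy": 0, "wz": 0, "grip": 0},
  {"x": -0.001, "y": 0, "z": 0.005, "wx": 0, "wy": 0, "wz": 0, "grip": 0},
  {"x": 0, "y": 0, "z": 0.004, "wx": 0, "wy": 0, "wz": 0, "grip": 0},
  {"x": 0, "y": 0, "z": 0.003, "wx": 0, "wy": 0, "wz": 0, "grip": 0},
  {"x": 0, "y": 0, "z": 0.001, "wx": 0, "wy": 0, "wz": 0, "grip": 0},
  {"x": 0, "y": 0, "z": 0, "wx": 0, "wy": 0, "wz": 0, "grip": 0},
])

```text
clock: 16.92
eef_pos: [530.8, -31.1, 16.3]
eef_rot: [3.142, -0.0, 1.426]
wrist_force: [0.0, 0.1, 0.8]
finger_gap: 0.6
```

```bash
python3 -c "
from h import *
show()"
```

```text
clk 16.93 local [ -0.1 -97.2  16.3] rot [ 3.142 -0.     1.426] F [0.  0.1 0.8] gap 0.6
[-0.13  0.5   1.73  0.    0.91  0.02]
```

Only 0.8 N so far, so the stop has not been reached. I press on in small steps.

Emit:
play_rows([
  {"x": 0, "y": 0, "z": 0.0005, "wx": 0, "wy": 0, "wz": 0, "grip": 0},
  {"x": 0, "y": 0, "z": 0.0005, "wx": 0, "wy": 0, "wz": 0, "grip": 0},
  {"x": 0, "y": 0, "z": 0, "wx": 0, "wy": 0, "wz": 0, "grip": 0},
  {"x": 0, "y": 0, "z": 0, "wx": 0, "wy": 0, "wz": 0, "grip": 0},
])

```text
clock: 17.42
eef_pos: [530.9, -31.2, 16.1]
eef_rot: [3.141, -0.0, 1.426]
wrist_force: [-5.4, -0.1, 12.2]
finger_gap: 0.4
```

The 12 N at z = 16.1 mm means the leaf is on its stop, since its upper face should be at 16 mm. I lift off and look.

Emit:
play_rows([
  {"x": 0, "y": 0, "z": -0.003, "wx": 0, "wy": 0, "wz": 0, "grip": 0},
  {"x": 0, "y": 0, "z": -0.01, "wx": 0, "wy": 0, "wz": 0, "grip": 0},
  {"x": 0, "y": 0, "z": -0.025, "wx": 0, "wy": 0, "wz": 0, "grip": 0},
  {"x": 0, "y": 0, "z": -0.025, "wx": 0, "wy": 0, "wz": 0, "grip": 0},
  {"x": 0, "y": 0, "z": -0.025, "wx": 0, "wy": 0, "wz": 0, "grip": 0},
  {"x": 0, "y": 0, "z": -0.025, "wx": 0, "wy": 0, "wz": 0, "grip": 0},
  {"x": 0, "y": 0, "z": -0.025, "wx": 0, "wy": 0, "wz": 0, "grip": 0},
  {"x": 0, "y": 0, "z": -0.025, "wx": 0, "wy": 0, "wz": 0, "grip": 0},
  {"x": 0, "y": 0, "z": -0.025, "wx": 0, "wy": 0, "wz": 0, "grip": 0},
  {"x": 0.03, "y": -0.01, "z": 0, "wx": 0, "wy": 0, "wz": 0, "grip": 0},
  {"x": 0.03, "y": -0.01, "z": 0, "wx": 0, "wy": 0, "wz": 0, "grip": 0},
  {"x": 0.03, "y": -0.01, "z": 0, "wx": 0, "wy": 0, "wz": 0, "grip": 0},
  {"x": 0.03, "y": -0.01, "z": 0, "wx": 0, "wy": 0, "wz": 0, "grip": 0},
  {"x": 0.03, "y": -0.01, "z": 0, "wx": 0, "wy": 0, "wz": 0, "grip": 0},
  {"x": 0.03, "y": -0.01, "z": 0, "wx": 0, "wy": 0, "wz": 0, "grip": 0},
  {"x": 0.03, "y": -0.01, "z": 0, "wx": 0, "wy": 0, "wz": 0, "grip": 0},
  {"x": 0.03, "y": -0.01, "z": 0, "wx": 0, "wy": 0, "wz": 0, "grip": 0},
  {"x": 0.03, "y": -0.01, "z": 0, "wx": 0, "wy": 0, "wz": 0, "grip": 0},
  {"x": 0.03, "y": -0.01, "z": 0, "wx": 0, "wy": 0, "wz": 0, "grip": 0},
])

```text
clock: 19.8
eef_pos: [474.9, 281.2, 203.8]
eef_rot: [3.141, -0.0, 1.426]
wrist_force: [-0.2, 0.3, 0.2]
finger_gap: 0.3
```

```bash
python3 -c "
from h import *
show();snap('8')
for n in('top','scene'):
    p,d,w,K,T=load(n+'8.npz')
    l=(w[...,:2]-C0)@R0;z=w[...,2]
    m=(abs(l[...,0])<80)&(l[...,1]<-15)&(l[...,1]>-118)
    A=np.c_[l[m][:,1],np.ones(m.sum())];r=np.linalg.lstsq(A,z[m],rcond=None)[0]
    b=(abs(l[...,0])<90)&(l[...,1]>20)&(l[...,1]<130)&(z<40)
    print(n,'leaf slope deg',np.degrees(np.arctan(r[0])),'z at -20,-115',r@[-20,1],r@[-115,1],'left board z',np.median(z[b]))
    q=(l[...,1]<-155)&(l[...,1]>-270)&(l[...,0]<60)&(l[...,0]>-110)&(z>8)&(z<60)
    print('tape',np.percentile(np.c_[l[q],z[q]],[2,50,98],axis=0).round(1).tolist())
    a=load(n+'0.npz'); w0=a[2]; dz=abs(w[...,2]-w0[...,2])>12
    print('changed px',dz.sum())
"
```

```text
clk 19.8 local [-100.6  203.8  203.8] rot [ 3.141 -0.     1.426] F [-0.2  0.3  0.2] gap 0.3
[0.47 0.31 1.52 0.   1.32 0.61]
top leaf slope deg 0.08403395458590193 z at -20,-115 16.128176280124 15.988842607071675 left board z 10.378034911868342
tape [[-57.8, -229.4, 8.6], [-27.9, -200.0, 24.1], [4.4, -169.8, 30.2]]
changed px 26596
scene leaf slope deg 0.06866083814166256 z at -20,-115 14.290560494355907 14.1767164590489 left board z 8.928793572133998
tape [[-54.8, -225.3, 9.2], [-24.9, -193.9, 21.7], [3.7, -165.8, 25.4]]
changed px 14319
```

View pics/scene8.png

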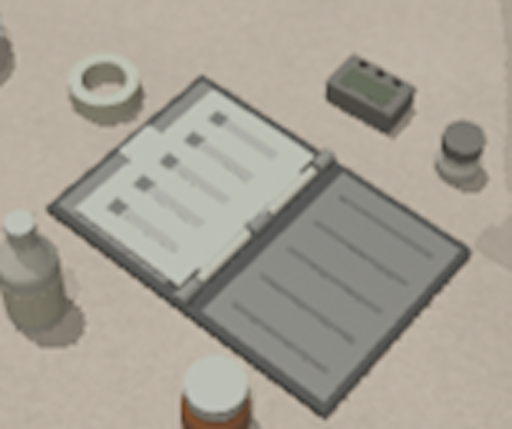

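View pics/top8.png

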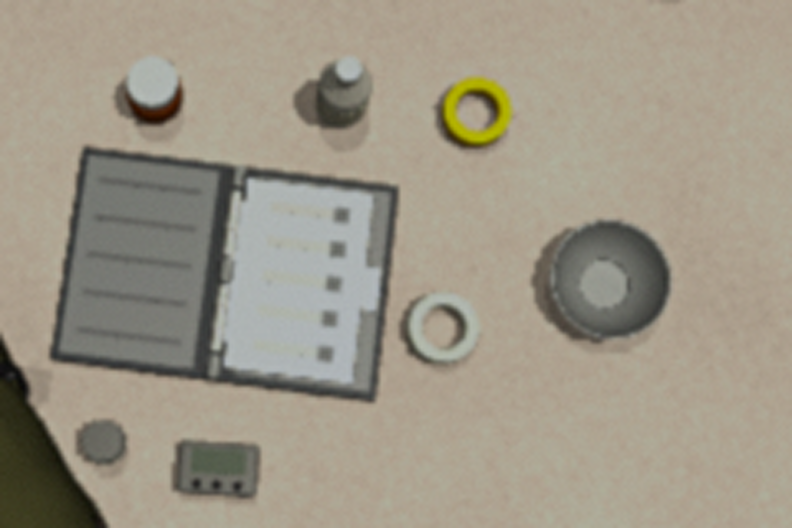

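The leaf lies flat on the right wing (slope under 0.1°, upper face at 16 mm in the top view). The tape lies flat on the table at top crop (443,328), and the bystanders are where they were. The robot is clear, so I hand in.

```bash
python3 -c "
from cell import manip
print(manip.sign_off())"
```

```text
the job is handed in; nothing more can be done
None
```

The job is done and was handed in at about 20 s. With the fingertips I pushed the paper-coloured tape off the right edge of the chart. Then I pushed the leaf over its spine by its tab, slowly, and pressed it down onto its stop.

**Leaf:** the last pictures show it flat on the right wing, with a slope of about 0.1° or less. Its upper face is at 16 mm in the top view and about 14 mm in the scene view, which reads about 2 mm low throughout. The press at the stop gave 12 N at a tip height of 16.1 mm; that was the highest force I read, though I read it only at the end of each call.

**Tape:** it lies flat on the table, about 15 mm clear of the board.

**Bystanders:** in the last pictures the jar, bottle, yellow ring, dish, timer and pot look the same as before. The rack was outside those crops. An image-difference check against the first pictures told me nothing, because the arm and its shadow swamped it. I judged the bystanders by eye only.

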